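# Load two ring weights on the post of the rotational-inertia rig

### The arm

A 6-joint arm with a two-finger parallel gripper is mounted at the origin on the work surface. World frame = base frame: x ahead of the robot, y to its left, z up, the work surface at z = 0. Lengths are in m, angles in degrees, forces in N, time in s.
With the tool pointing down it reaches from about 0.35 to 0.85 m from the base axis. Payload 8.1 kg.
Tool frame: the origin (TCP) lies midway between the tips of the shut fingers; the grasp point (between the pads) lies 19 mm behind it; z points along the fingers, y is the direction in which the jaws open and shut (so a half turn about z gives the same grasp; the last joint's range is limited). The gripper opens to 85 mm and grips with 20 to 120 N. Pads are 22 mm wide; open, the fingers measure 114 mm over their backs; the gripper's body (76 mm by 85 mm) begins 54 mm behind the grasp point. The pads swing forward as they close: fully open they stand 13 mm farther back than shut.
Start: joints at [-81.268, 7.471, 85.268, -0, 87.261, -4.893], TCP at [0.141, -0.583, 0.209] pointing down, gripper open.
Joint ranges: [-169.43, 169.43], [-51.17, 129.36], [1.28, 143.12], [-76.62, 256.62], [0, 156.53], [-152.29, 152.29]. Speed limits (degrees/s): [136.94, 136.94, 159.86, 180, 180, 180].

### API

Orientations are given as a 3x3 rotation matrix whose columns are the frame's x, y, z axes.
In Python, from workcell import manip, optics, order gives the robot as it stands.
- The arm moves only by the tool drive_tool, never from a script. Its argument "targets" is a list of rows, each a list of 5 numbers: the closure, from 0 (fully open) to 1 (shut), then the shift along the tool's x, y, z as a fraction of full scale, then the turn about the tool's z as a fraction of full scale. A call has 1 to 12 rows; each row shifts and turns the commanded pose from where the row before left it, along the tool's axes as they then stand; what a row does not reach is not made up. Full scale, the value 1, is 0.03 m for a shift and 6 degrees for a turn. A row lasts 1/8 s, in which the tool goes at most 62.5 mm and 10.7 degrees, less where a joint would pass 70% of its speed; a pose out of reach is approached as far as the arm can. A call with a number of a shift or a turn outside -1 to 1 is refused whole. A call with a gripper value outside its range is refused whole. The fingers move at their own pace and stop on an object; "squeeze" is the grip in N (left out, the last holds). Time passes only in rows, so rows that do not move let the fingers close. It gives the time, the measured TCP pose, the force and the opening at its end, in the units of the state.
- manip.get_obs(): the state, without advancing time (a new reading comes with each control period).
- optics.get_image(name): name is "scene" or "side" or "wrist"; returns the picture (400x640x3 uint8, red, green, blue); there is no depth.
- optics.camera_params(name): a dict with "vertical_fov" (degrees; the focal length in pixels is half the picture's height over the tangent of half this angle, whatever the lens; pixels are square), "cx", "cy" (the principal point, pixels), "k1" (the pictures are not rectified: a ray, as slopes to the right and down, at radius r is drawn at 1 + k1 r^2 times it, then the intrinsics apply), "eye" and "attitude" of the camera in the world; the wrist camera has in their place "mount" (4x4, takes a point from camera to tool coordinates, whose origin is the TCP and whose axes are the flange's). Camera axes: x right, y up, looking along -z (the intrinsics and any distortion apply to the point x, -y, -z); pixel columns grow to the right and rows downward; lengths in m; the calibration is good to about 2 mm. A picture is of the moment at which its call begins: read the wrist's pose just before it. camera_params takes no time and is no camera call.
- order.finish_job(): hands the job in, once; it reports no verdict.
The state is a dict: "clock": time; "q": joint angles; "joint_velocities": joint speeds; "joint_efforts": joint torques, N m; "tool_pos": TCP position; "tcp_rot": TCP orientation; "wrist_force": force on the tool from outside, world axes, zero at the start; "moment": the same for the moment, N m; "grip_width": opening from 0.0 (shut) to 1.0 (fully open).
Only numpy, scipy, OpenCV 4.12 (cv2) and the standard library are available. Lean on these libraries where they do the work, as an engineer would, in place of code of your own. Each camera call takes 0.05 s, during which the arm holds its last target. There are 200 camera calls.

### The job

Set up the rotational-inertia rig for the next experiment: put the widest ring weight down its centre post first, fully home on the platter, then put the slimmest, thin-walled ring weight down the post so that it sits flat on top of the first. Leave the third ring weight, the one with a hole too narrow for the post, where it lies, and let go of everything.

Things in the scene. Friction and masses are not known exactly. Their poses are not given: they have to be found in the camera images.
- rig_seat (a point): Centre of the seating face of the rig, on the post's axis where the post rises from the platter, z up. The rig is fixed: a grey 150 mm square base carrying a flat round aluminium platter of 110 mm diameter whose top (this point) is 30 mm above the table. From it rises an upright steel post of 15 mm diameter and 64 mm height above this point, the last 9 mm tapering to a 6 mm tip. Nothing else on the rig stands higher than the platter's top.
- ring_wide: The widest plain steel ring weight: outer diameter 58 mm, hole 30 mm, height 28 mm, about 0.4 kg, lying flat on the table with its hole upright. Origin at the centre of its underside, z up along the hole. It goes on the post first.
- ring_slim: The slimmest plain steel ring weight, thin-walled: outer diameter 42 mm, hole 30 mm, height 28 mm, about 0.15 kg, lying flat on the table with its hole upright. Origin at the centre of its underside, z up along the hole. It goes on second, on top of the wide ring.
- ring_tight: A third plain steel ring weight, not to be used: outer diameter 50 mm, hole only 10 mm (narrower than the post), height 28 mm, about 0.4 kg, lying flat on the table. Origin at the centre of its underside, z up.
Mind the look-alikes: they are no part of the job. Leave any blue or pink look-alike of the part that bears rig_seat alone.

How it is judged (in metres and radians):
On the way, in this order (a step that is already met when the one before it is completed fails the run):
1. the wide ring is on the post, flat and fully home on the platter (z of ring_wide in the frame of rig_seat below 0.005 m and horizontal distance between ring_wide and rig_seat below 0.012 m and angle between ring_wide's own z axis and vertical below 0.17 rad), for 0.2 s.
2. then the slim ring is on the post, flat on top of the wide ring (z of ring_slim in the frame of rig_seat between 0.023 and 0.033 m and horizontal distance between ring_slim and rig_seat below 0.012 m and angle between ring_slim's own z axis and vertical below 0.17 rad), for 0.2 s.
At the end, for the whole second after the job is handed in: On the post: wide ring with underside within 5 mm of the platter, slim ring on top of it (underside 23 to 33 mm above the platter), both within 12 mm of the post's axis, flat within 10 degrees and at rest; the narrow-holed ring within 30 mm of its start (all of step 1 and all of step 2 and linear speed of each of ring_wide, ring_slim below 0.02 m/s and distance of ring_tight from where it was at the start of the episode below 0.03 m); the robot touches nothing.
It fails at once if the narrow-holed ring is moved more than 30 mm (distance of ring_tight from where it was at the start of the episode above 0.03 m).
It also fails if it takes over 64 s, if anything falls off the work surface, if the arm or the gripper's body presses on something with over 40 N, if the wrist force passes 120 N, or if a joint passes its speed limit or range.

## Working session

There is one attempt and no reset: what is moved stays moved. The work goes in short steps, Python scripts to look and compute and a tool call to move; the robot and the scene stay as the last step left them, time stands still between calls to the robot, and variables do not carry over. Pictures are saved under pics/ and viewed, about 8 in all and at most 12, crops included, and the job is handed in when it is done.

Besides the shell and the picture viewer there is one more tool, called after "Emit:" in YAML: its name, and indented under it one key for each argument. drive_tool: Moves the arm, as the interface text tells. Shift numbers are shares of 0.03 m and turn numbers shares of 6 degrees, none past 1 either way. Its arguments: {"type":"object","properties":{"targets":{"type":"array","items":{"type":"array","items":{"type":"number"}}},"squeeze":{"type":"number"}},"required":["targets"]}

```bash
mkdir -p pics; cat > h.py <<'E'
import numpy as np, cv2
from workcell import manip, optics, order
def shot(name,fn=None):
    o=manip.get_obs(); im=np.array(optics.get_image(name)); b=cv2.cvtColor(im,cv2.COLOR_RGB2BGR)
    if fn: cv2.imwrite('pics/'+fn,b)
    return o,b
def cam(name,o=None):
    p=optics.camera_params(name)
    f=200/np.tan(np.radians(p['vertical_fov'])/2)
    if 'mount' in p:
        M=np.array(p['mount']); R=np.array(o['tcp_rot']); t=np.array(o['tool_pos'])
        return p,f,R@M[:3,:3],R@M[:3,3]+t
    return p,f,np.array(p['attitude']),np.array(p['eye'])
def ray(name,uv,o=None):
    p,f,R,e=cam(name,o)
    K=np.array([[f,0,p['cx']],[0,f,p['cy']],[0,0,1.]])
    # radial k1 on slopes
    q=cv2.undistortPoints(np.array([[uv]],float),K,np.array([p['k1'],0,0,0.]))[0,0]
    return e,R@np.array([q[0],-q[1],-1])
def onz(name,uv,z,o=None):
    e,d=ray(name,uv,o); return e+d*(z-e[2])/d[2]
def proj(name,P,o=None):
    p,f,R,e=cam(name,o); c=R.T@(np.array(P)-e); s=np.array([c[0],-c[1]])/-c[2]
    s=s*(1+p['k1']*s@s); return s*f+[p['cx'],p['cy']]
E
python3 - <<'E'
from h import *
for n in('scene','side','wrist'):
    shot(n,n+'0.png'); print(optics.camera_params(n))
o=manip.get_obs();print(o)
a=cv2.imread('pics/scene0.png')
cv2.imwrite('pics/both.png',np.vstack([cv2.imread('pics/scene0.png'),cv2.imread('pics/side0.png')])[:, :])
E
python3 -c "print(1)"
```

```text
{'vertical_fov': 57.79872296131692, 'cx': 320.8598994145579, 'cy': 197.95093368578114, 'k1': -0.011987489585641376, 'eye': array([ 1.03016737, -0.38392092,  0.54976223]), 'attitude': array([[ 0.54343568, -0.50514121,  0.67045508],
       [ 0.83940499,  0.31865143, -0.44029595],
       [ 0.00877016,  0.80205588,  0.59718461]])}
{'vertical_fov': 57.96830022140894, 'cx': 316.13535709388276, 'cy': 199.86192495310078, 'k1': -0.019846037673458633, 'eye': array([ 0.17371579, -0.56887456,  0.51157288]), 'attitude': array([[ 0.87999656,  0.29362782, -0.37334804],
       [-0.47451454,  0.5086799 , -0.71838758],
       [-0.02102393,  0.80933767,  0.58696723]])}
{'vertical_fov': 63.508357347122924, 'cx': 319.972811140218, 'cy': 200.48051235678506, 'k1': -0.05090762788011763, 'mount': array([[ 5.85121131e-04,  9.55349264e-01,  2.95478327e-01,
         7.50602705e-02],
       [ 9.99999792e-01, -4.78305632e-04, -4.33778262e-04,
        -1.48573758e-03],
       [-2.73080795e-04,  2.95478520e-01, -9.55349344e-01,
        -1.64265415e-01],
       [ 0.00000000e+00,  0.00000000e+00,  0.00000000e+00,
         1.00000000e+00]])}
{'clock': 0.15, 'q': array([-8.12687667e+01,  7.50369700e+00,  8.53154102e+01, -1.50866128e-03,
        8.72623832e+01, -4.89194470e+00]), 'joint_velocities': array([ 0.00312254, -0.2279646 , -0.16259138,  0.03487445, -0.03101613,
        0.02091585]), 'joint_efforts': array([ 6.47609850e-04, -5.70061862e+01, -5.01160741e+01, -9.43745340e-05,
        9.67847096e-03,  3.34843082e-05]), 'tool_pos': array([ 0.1412743 , -0.58265803,  0.20839634]), 'tcp_rot': array([[ 9.71865509e-01,  2.35536353e-01, -2.41897191e-04],
       [ 2.35536458e-01, -9.71864503e-01,  1.40180071e-03],
       [ 9.50837340e-05, -1.41933737e-03, -9.99998988e-01]]), 'wrist_force': array([ 0.42878355,  0.24402281, -0.76884537]), 'moment': array([ 0.05215271,  0.00145298, -0.0375381 ]), 'grip_width': 1.001213926022275}
1
```

View pics/scene0.png

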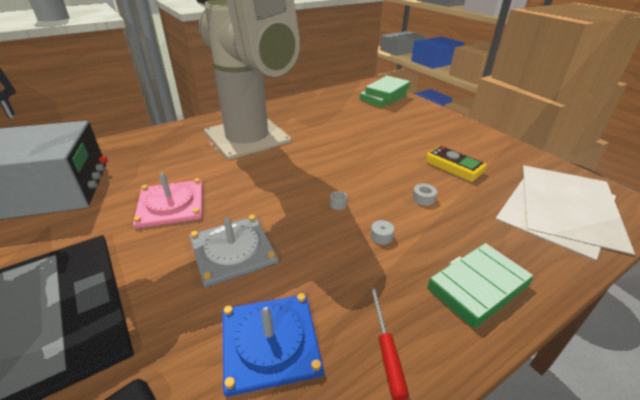

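View pics/side0.png

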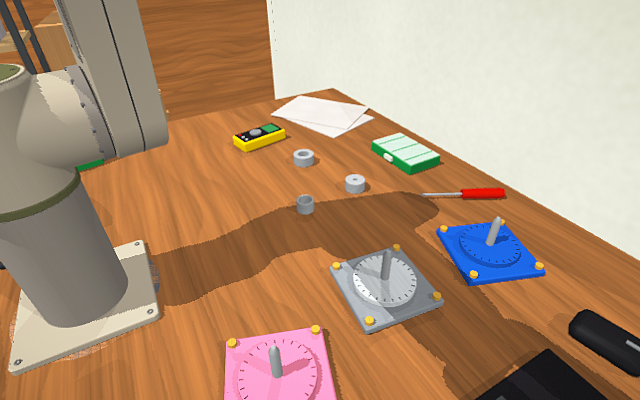

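The scene view shows three rings. The one at (425,195) has the wide hole and thick wall, so it should be ring_wide. The one at (339,200) is small and thin-walled, so it should be ring_slim. The one at (382,232) has a tiny hole, so it should be ring_tight. There are three rigs: pink (168,205), grey (232,248) and blue (270,345). The grey one is the target. I'll confirm this with an enlarged crop.

```bash
python3 - <<'E'
from h import *
S=cv2.imread('pics/scene0.png');D=cv2.imread('pics/side0.png')
def c(i,x,y,w,h,s):return cv2.resize(i[y:y+h,x:x+w],None,fx=s,fy=s,interpolation=cv2.INTER_CUBIC)
# scene x180-450 y170-290 ; side 270-450,140-335
a=c(S,180,175,264,115,3);b=c(D,280,140,120,82,3);d=c(D,320,235,140,96,3)
b=cv2.copyMakeBorder(b,0,288-b.shape[0],0,0,cv2.BORDER_CONSTANT)
r=np.hstack([b,d[:246+42]]) ; r=cv2.copyMakeBorder(r,0,0,0,792-r.shape[1],cv2.BORDER_CONSTANT) if r.shape[1]<792 else r[:,:792]
cv2.imwrite('pics/crop.png',np.vstack([cv2.resize(a,(792,345))[:312],r]))
for n,s,d in(('wide',(425,189),(303,153)),('slim',(339,195),(305,198)),('tight',(382,226),(355,179))):
    print(n,onz('scene',s,.028).round(4),onz('side',d,.028).round(4))
print('tip',onz('scene',(226.5,218),.094).round(4),onz('side',(388,250),.094).round(4))
E
```

```text
wide [0.5522 0.2421 0.028 ] [0.5551 0.2369 0.028 ]
slim [0.4579 0.0448 0.028 ] [0.4626 0.0422 0.028 ]
tight [0.6022 0.0581 0.028 ] [0.6061 0.0522 0.028 ]
tip [ 0.4751 -0.2396  0.094 ] [ 0.4751 -0.2407  0.094 ]
```

View pics/crop.png

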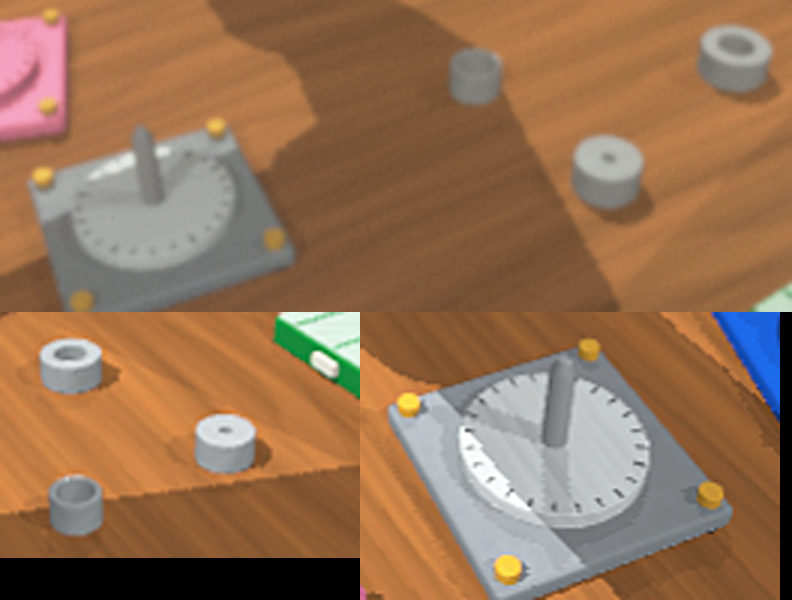

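Crop confirms it: lower left shows the wide, tight and slim rings as named, and the grey rig is unobstructed. Next I move above the wide ring.

Emit:
drive_tool:
  targets:
    - [0,0.825,-0.976,0,0]
    - [0,0.825,-0.976,0,0]
    - [0,0.825,-0.976,0,0]
    - [0,0.825,-0.976,0,0]
    - [0,0.825,-0.976,0,0]
    - [0,0.825,-0.976,0,0]
    - [0,0.825,-0.976,0,0]
    - [0,0.825,-0.976,0,0]
    - [0,0.825,-0.976,0,0]
    - [0,0.825,-0.976,0,0]
    - [0,0.825,-0.976,0,0]
    - [0,0.825,-0.976,0,0]
  squeeze: 60

```text
clock: 1.65
tool_pos: [0.3475, -0.1705, 0.2091]
tcp_rot: [[0.972, 0.235, 0.0], [0.235, -0.972, -0.0], [0.0, 0.0, -1.0]]
wrist_force: [0.6, -0.3, 0.2]
grip_width: 0.999
```

Emit:
drive_tool:
  targets:
    - [0,0.825,-0.976,0,0]
    - [0,0.825,-0.976,0,0]
    - [0,0.825,-0.976,0,0]
    - [0,0.825,-0.976,0,0]
    - [0,0.825,-0.976,0,0]
    - [0,0.825,-0.976,0,0]
    - [0,0.825,-0.976,0.3,0]
    - [0,0.825,-0.976,0.3,0]
    - [0,0.825,-0.976,0.3,0]
    - [0,0.825,-0.976,0.3,0]
    - [0,0.825,-0.976,0.3,0]
    - [0,0.825,-0.976,0.3,0]

```text
clock: 3.15
tool_pos: [0.5533, 0.2409, 0.1545]
tcp_rot: [[0.972, 0.236, -0.001], [0.236, -0.972, -0.0], [-0.001, 0.0, -1.0]]
wrist_force: [0.0, 0.1, 0.2]
grip_width: 1.001
```

Emit:
drive_tool:
  targets:
    - [0,0,0,0,0]
    - [0,0,0,0,0]

```text
clock: 3.4
tool_pos: [0.5527, 0.2395, 0.1547]
tcp_rot: [[0.972, 0.236, -0.001], [0.236, -0.972, -0.001], [-0.001, 0.0, -1.0]]
wrist_force: [-0.1, 0.7, 0.4]
grip_width: 0.996
```

```bash
cat >> h.py <<'E'
def ringfit(b,guess,z,o,lo=90,win=90):
    """ellipse of the grey (unsaturated) blob nearest the guess in the wrist view"""
    u=proj('wrist',guess,o); hsv=cv2.cvtColor(b,cv2.COLOR_BGR2HSV)
    m=((hsv[...,1]<60)&(hsv[...,2]>40)).astype(np.uint8)*255
    cs,_=cv2.findContours(m,cv2.RETR_CCOMP,cv2.CHAIN_APPROX_NONE)
    return u,m,sorted([(cv2.contourArea(c),c) for c in cs if cv2.contourArea(c)>150],key=lambda t:-t[0])
E
python3 - <<'E'
from h import *
o,b=shot('wrist','w1.png'); print(o['clock'],o['tool_pos'],np.array(o['tcp_rot']).round(3))
u,m,cs=ringfit(b,[.5535,.24,.028],.028,o); print(u)
for a,c in cs[:8]:
    e=cv2.fitEllipse(c) if len(c)>5 else None; print(a,cv2.boundingRect(c),e, onz('wrist',e[0],.028,o).round(4))
E
```

```text
3.4 [0.55268924 0.23945307 0.1547244 ] [[ 0.972  0.236 -0.001]
 [ 0.236 -0.972 -0.001]
 [-0.001  0.    -1.   ]]
[321.01957508 184.00362638]
2947.0 (289, 149, 62, 64) ((319.2402038574219, 180.66868591308594), (60.15190887451172, 62.469886779785156), 2.4977972507476807) [0.5562 0.2424 0.028 ]
2559.5 (483, 147, 63, 55) ((514.5028076171875, 173.72955322265625), (52.42585754394531, 62.38627624511719), 94.26226043701172) [0.6063 0.0662 0.028 ]
1931.0 (0, 0, 183, 31) ((51.377098083496094, 8.818830490112305), (22.594093322753906, 209.12745666503906), 85.11380004882812) [0.6479 0.4957 0.028 ]
1783.0 (593, 295, 47, 81) ((623.5866088867188, 341.9921875), (43.564842224121094, 77.68965911865234), 14.592111587524414) [ 0.4527 -0.1512  0.028 ]
1239.5 (422, 258, 74, 57) ((458.5235595703125, 289.2645263671875), (37.68008804321289, 77.20780181884766), 131.03782653808594) [0.4775 0.0733 0.028 ]
1141.0 (94, 196, 41, 38) ((113.90528106689453, 214.38720703125), (35.6617546081543, 40.85337829589844), 120.46321868896484) [0.4763 0.4293 0.028 ]
1139.0 (489, 359, 63, 31) ((520.6104736328125, 373.26922607421875), (27.1677188873291, 58.478736877441406), 99.52960205078125) [ 0.3858 -0.0442  0.028 ]
758.0 (130, 339, 47, 61) ((150.10105895996094, 371.96783447265625), (33.351524353027344, 57.89673614501953), 148.8983917236328) [0.2865 0.3806 0.028 ]
```

View pics/w1.png

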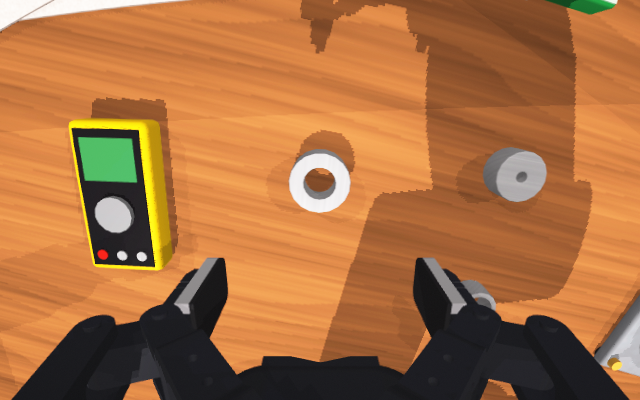

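The wrist view shows the wide ring at (319,182), tight at (515,174) and slim partly hidden by a finger at (482,292). I descend and grip.

Emit:
drive_tool:
  targets:
    - [0,0.08,-0.04,0.9,0]
    - [0,0,0,1,0]
    - [0,0,0,1,0]
    - [0,0,0,1,0]
    - [0,0,0,0.8,0]
    - [0,0,0,0.43,0]
    - [0,0,0,0,0]
    - [1,0,0,0,0]
    - [1,0,0,0,0]
    - [1,0,0,0,0]
    - [1,0,0,0,0]
    - [1,0,0,0,0]
  squeeze: 60

```text
clock: 4.95
tool_pos: [0.5573, 0.2426, 0.004]
tcp_rot: [[0.972, 0.236, 0.004], [0.236, -0.972, 0.002], [0.005, -0.001, -1.0]]
wrist_force: [-0.4, -0.1, 0.1]
grip_width: 0.001
```

The opening reads 0.001, so nothing is held. I'll look before moving.

```bash
python3 - <<'E'
from h import *
o,b=shot('wrist','w2.png'); _,s=shot('scene'); _,d=shot('side'); print(o['grip_width'],o['tool_pos'],o['wrist_force'],o['clock'])
c=lambda i,x,y:cv2.resize(i[y:y+150,x:x+200],(400,300),interpolation=cv2.INTER_CUBIC)
cv2.imwrite('pics/v2.png',np.vstack([np.hstack([c(s,330,110),c(d,210,80)]),np.hstack([cv2.resize(b,(480,300)),np.zeros((300,320,3),np.uint8)])]))
E
```

```text
0.0009908251475797616 [0.55729789 0.24255955 0.00398449] [-0.39473101 -0.07420424  0.06478077] 4.95
```

View pics/v2.png

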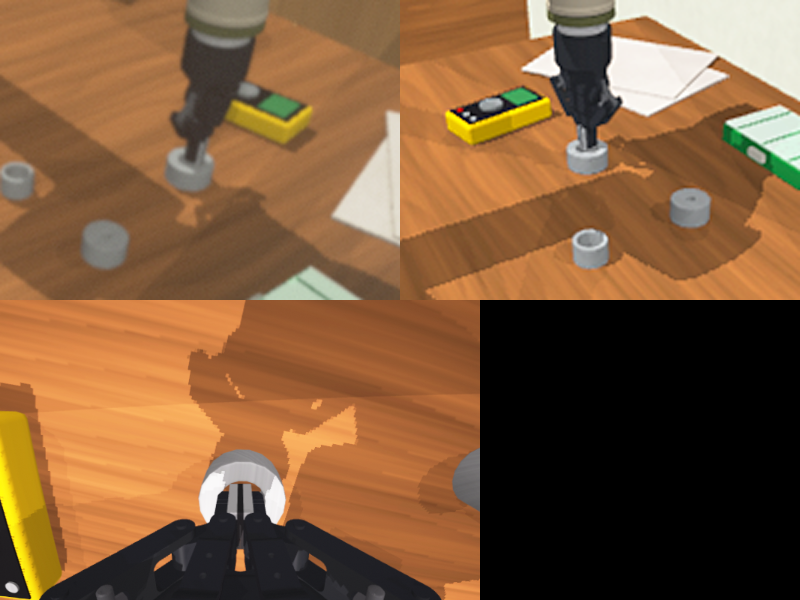

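The closed fingers are inside the ring's hole and the ring still lies flat, so the fingers must have closed before reaching the bottom. I'll rise, open, then descend and close in separate, checked steps.

Emit:
drive_tool:
  targets:
    - [1,0,0,-0.8,0]
    - [1,0,0,-1,0]
    - [1,0,0,-1,0]
    - [0,0,0,-0.7,0]
    - [0,0,0,0,0]
    - [0,0,0,0,0]
    - [0,0,0,0,0]
    - [0,0,0,0,0]

```text
clock: 6.1
tool_pos: [0.5545, 0.2413, 0.1051]
tcp_rot: [[0.972, 0.236, -0.002], [0.236, -0.972, -0.001], [-0.002, 0.0, -1.0]]
wrist_force: [0.4, -0.5, -0.3]
grip_width: 1.003
```

```bash
python3 - <<'E'
from h import *
o,b=shot('wrist','w3.png'); print(o['clock'],o['grip_width'],o['tool_pos'],np.array(o['tcp_rot']).round(3))
u,m,cs=ringfit(b,[.5535,.24,.028],.028,o); print(u)
for a,c in cs[:6]:
    e=cv2.fitEllipse(c); print(a,cv2.boundingRect(c),np.round(e[0]), onz('wrist',e[0],.028,o).round(4))
E
```

```text
6.1 1.0029171881934553 [0.55446527 0.24125495 0.10506697] [[ 0.972  0.236 -0.002]
 [ 0.236 -0.972 -0.001]
 [-0.002  0.    -1.   ]]
[322.97978908 202.31795383]
4149.5 (285, 160, 73, 75) [321. 198.] [0.5568 0.2427 0.028 ]
3629.0 (511, 158, 76, 64) [549. 189.] [0.6066 0.0681 0.028 ]
1537.5 (56, 215, 48, 45) [ 80. 237.] [0.4758 0.4303 0.028 ]
1084.0 (491, 359, 61, 31) [522. 373.] [0.4283 0.0081 0.028 ]
730.5 (422, 258, 45, 57) [447. 287.] [0.5042 0.1172 0.028 ]
728.5 (174, 258, 45, 57) [193. 288.] [0.4519 0.3307 0.028 ]
```

View pics/w3.png

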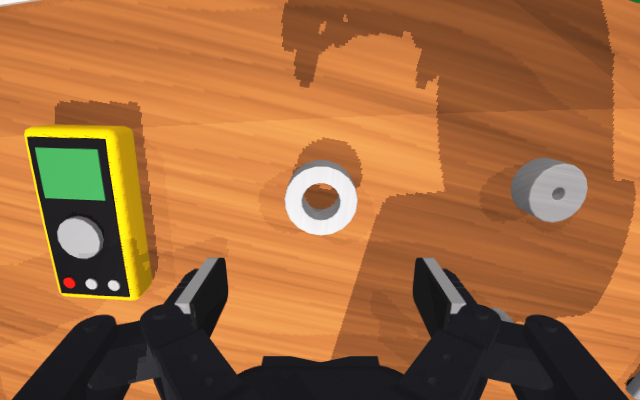

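The ring is unmoved at (321,200). Descending open only, then checking.

Emit:
drive_tool:
  targets:
    - [0,0.02,0,0.8,0]
    - [0,0,0,0.8,0]
    - [0,0,0,0.8,0]
    - [0,0,0,0.6,0]
    - [0,0,0,0.4,0]
    - [0,0,0,0,0]
    - [0,0,0,0,0]

```text
clock: 7.02
tool_pos: [0.5565, 0.2419, 0.0052]
tcp_rot: [[0.972, 0.236, 0.001], [0.236, -0.972, 0.0], [0.001, -0.0, -1.0]]
wrist_force: [-0.2, -1.3, -0.2]
grip_width: 1.002
```

```bash
python3 - <<'E'
from h import *
o,b=shot('wrist','w4.png'); _,d=shot('side'); print(o['clock'],o['grip_width'],o['tool_pos'],np.array(o['tcp_rot']).round(3),o['wrist_force'])
cv2.imwrite('pics/v4.png',np.vstack([cv2.resize(b,(480,300)),cv2.resize(d[80:230,210:450],(480,300),interpolation=cv2.INTER_CUBIC)]))
E
```

```text
7.025 1.0015805120663124 [0.55646678 0.24186912 0.00522303] [[ 0.972  0.236  0.001]
 [ 0.236 -0.972  0.   ]
 [ 0.001 -0.    -1.   ]] [-0.22661303 -1.25381952 -0.15529651]
```

View pics/v4.png

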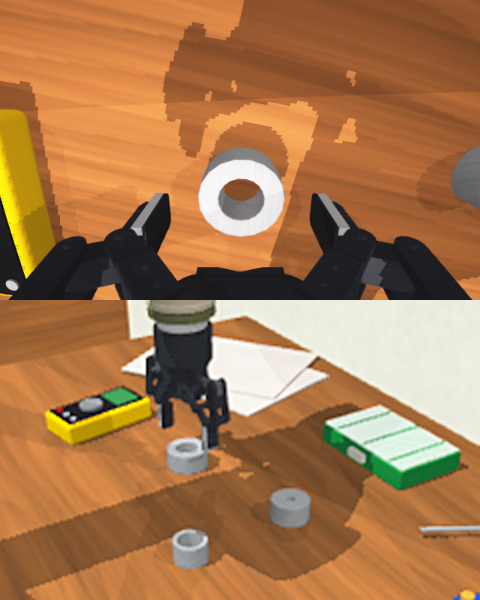

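The fingers are visibly higher than the stated TCP suggests. I'll measure the tip height from the pixels.

```bash
python3 - <<'E'
from h import *
o=manip.get_obs();R=np.array(o['tcp_rot']);t=np.array(o['tool_pos'])
for z in(0,-.013,-.03,-.04,-.05):
    for y in(.0425,.057):
        P=t+R@[0,y,z]; print('toolz',z,y,'side',proj('side',P).round(),'wrist',proj('wrist',t+R@[0.011,y,z],o).round(),proj('wrist',t+R@[-0.011,y,z],o).round())
# ring as seen
print('ring top centre side',proj('side',[.556,.242,.028]).round(),'wrist',proj('wrist',[.556,.242,.028],o).round())
E
```

```text
toolz 0 0.0425 side [313. 165.] wrist [400. 224.] [397. 260.]
toolz 0 0.057 side [316. 167.] wrist [427. 224.] [423. 260.]
toolz -0.013 0.0425 side [313. 161.] wrist [406. 233.] [403. 271.]
toolz -0.013 0.057 side [316. 162.] wrist [435. 233.] [430. 271.]
toolz -0.03 0.0425 side [313. 155.] wrist [416. 248.] [412. 289.]
toolz -0.03 0.057 side [316. 157.] wrist [447. 247.] [441. 289.]
toolz -0.04 0.0425 side [313. 152.] wrist [422. 258.] [417. 302.]
toolz -0.04 0.057 side [316. 154.] wrist [456. 257.] [449. 301.]
toolz -0.05 0.0425 side [312. 148.] wrist [430. 269.] [424. 315.]
toolz -0.05 0.057 side [316. 150.] wrist [465. 269.] [458. 315.]
ring top centre side [302. 152.] wrist [322. 263.]
```

Both cameras agree the open tips are about 40 mm behind the reported TCP, against 13 mm stated. The real fingers are therefore about 27 mm shorter than the TCP suggests, and they closed above the ring. I'll go down 28 mm more, watching force.

Emit:
drive_tool:
  targets:
    - [0,0,0,0.4,0]
    - [0,0,0,0.3,0]
    - [0,0,0,0.23,0]
    - [0,0,0,0,0]

```text
clock: 7.62
tool_pos: [0.5548, 0.2413, -0.0248]
tcp_rot: [[0.972, 0.236, -0.002], [0.236, -0.972, -0.001], [-0.002, 0.0, -1.0]]
wrist_force: [-0.4, 0.4, -1.5]
grip_width: 1.003
```

Emit:
drive_tool:
  targets:
    - [1,0,0,0,0]
    - [1,0,0,0,0]
    - [1,0,0,0,0]
    - [1,0,0,0,0]
    - [1,0,0,0,0]
  squeeze: 60

```text
clock: 8.25
tool_pos: [0.5565, 0.2417, -0.0226]
tcp_rot: [[0.972, 0.236, 0.001], [0.236, -0.972, 0.0], [0.001, 0.0, -1.0]]
wrist_force: [-1.4, -0.9, 5.3]
grip_width: 0.659
```

The opening is 0.659, about 56 mm, so the ring is held. The ring's underside is 22.6 mm above the reported TCP. Lift and carry toward the rig, stopping a little short to look.

Emit:
drive_tool:
  targets:
    - [1,0,0,-0.5,0]
    - [1,0,0,-0.9,0]
    - [1,0,0,-0.9,0]
    - [1,0,0,-0.9,0]
    - [1,0,0,-0.9,0]
    - [1,-0.4,0.93,0,0]
    - [1,-0.4,0.93,0,0]
    - [1,-0.4,0.93,0,0]
    - [1,-0.4,0.93,0,0]
    - [1,-0.4,0.93,0,0]
    - [1,-0.4,0.93,0,0]
    - [1,-0.4,0.93,0,0]
  squeeze: 80

```text
clock: 9.75
tool_pos: [0.5193, 0.0312, 0.0994]
tcp_rot: [[0.972, 0.236, -0.001], [0.236, -0.972, 0.0], [-0.001, -0.0, -1.0]]
wrist_force: [-0.5, -0.5, -4.9]
grip_width: 0.648
```

Emit:
drive_tool:
  targets:
    - [1,-0.4,0.93,0,0]
    - [1,-0.4,0.93,0,0]
    - [1,-0.4,0.93,0,0]
    - [1,-0.4,0.93,0,0]
    - [1,-0.4,0.93,0,0]
    - [1,-0.4,0.93,0,0]
    - [1,-0.3,0.6,0,0]
    - [1,0,0,0,0]
    - [1,0,0,0,0]

```text
clock: 10.88
tool_pos: [0.4849, -0.1666, 0.0993]
tcp_rot: [[0.972, 0.235, -0.0], [0.235, -0.972, 0.001], [-0.0, -0.001, -1.0]]
wrist_force: [-0.2, 0.1, -4.6]
grip_width: 0.652
```

```bash
python3 - <<'E'
from h import *
o,b=shot('wrist','w5.png'); _,d=shot('side','d5.png'); _,s=shot('scene','s5.png'); print(o['clock'],o['grip_width'],o['tool_pos'],np.array(o['tcp_rot']).round(3),o['wrist_force'])
print(proj('wrist',[.475,-.24,.094],o),proj('wrist',[.475,-.24,.03],o))
cv2.imwrite('pics/v5.png',np.vstack([cv2.resize(b,(480,300)),np.hstack([cv2.resize(d[150:300,300:500],(400,300)),cv2.resize(s[150:300,150:350],(400,300))])[:,:480] if 0 else cv2.resize(np.hstack([d[150:310,310:470],s[130:290,150:310]]),(480,240))]))
E
```

```text
10.875 0.6524673133886898 [ 0.48486769 -0.16659578  0.09930424] [[ 0.972  0.235 -0.   ]
 [ 0.235 -0.972  0.001]
 [-0.    -0.001 -1.   ]] [-0.18025407  0.14099679 -4.62018842]
[437.22676022 279.2930328 ] [409.43977722 236.55449214]
```

View pics/v5.png

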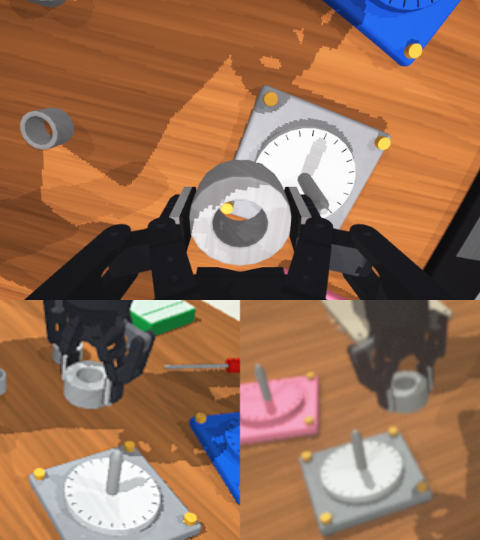

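The post tip shows at about (433,280) and its base at (409,237). That agrees with the predictions of (437,279) and (409,237), so the post is at (0.475, -0.240). I move over it and go part way down.

Emit:
drive_tool:
  targets:
    - [1,-0.275,0.767,0,0]
    - [1,-0.275,0.767,0,0]
    - [1,-0.275,0.767,0,0]
    - [1,0,0,0,0]
    - [1,0,0,0,0]
    - [1,0,0,0.5,0]
    - [1,0,0,0.5,0]
    - [1,0,0,0.4,0]
    - [1,0,0,0.3,0]
    - [1,0,0,0,0]

```text
clock: 12.28
tool_pos: [0.4765, -0.2397, 0.0472]
tcp_rot: [[0.972, 0.236, -0.002], [0.236, -0.972, 0.001], [-0.001, -0.001, -1.0]]
wrist_force: [-0.7, -0.6, -5.5]
grip_width: 0.653
```

```bash
python3 - <<'E'
from h import *
o,b=shot('wrist','w6.png'); _,d=shot('side','d6.png'); _,s=shot('scene','s6.png'); print(o['clock'],o['tool_pos'],o['wrist_force'])
cv2.imwrite('pics/v6.png',np.vstack([cv2.resize(b[180:400,200:450],(480,422)),cv2.resize(np.hstack([d[200:330,320:450],s[180:310,170:300]]),(480,240))])[:600])
E
```

```text
12.275 [ 0.47654705 -0.23969767  0.04720601] [-0.69637503 -0.59463791 -5.53785366]
```

View pics/v6.png

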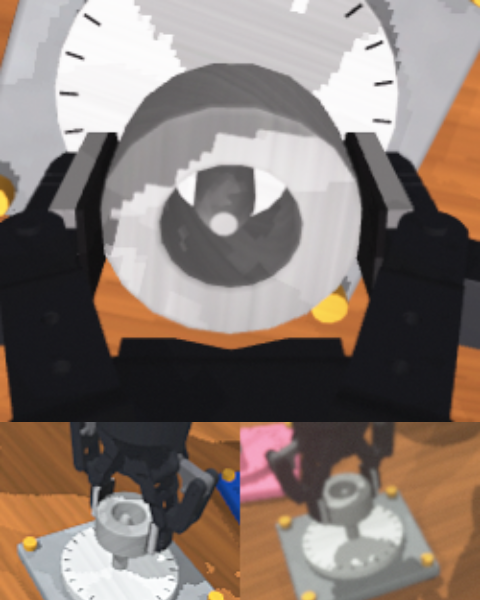

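The post is inside the hole and nearly centred: tip at (224,223) against hole centre (231,226). Lowering to the platter.

Emit:
drive_tool:
  targets:
    - [1,0,0,0.4,0]
    - [1,0,0,0.4,0]
    - [1,0,0,0.25,0]
    - [1,0,0,0.15,0]
    - [1,0,0,0.06,0]
    - [1,0,0,0,0]
    - [1,0,0,0,0]

```text
clock: 13.3
tool_pos: [0.4776, -0.2403, 0.011]
tcp_rot: [[0.972, 0.236, 0.001], [0.236, -0.972, -0.0], [0.001, 0.0, -1.0]]
wrist_force: [-0.4, -0.5, -3.9]
grip_width: 0.645
```

Emit:
drive_tool:
  targets:
    - [1,0,0,0.06,0]
    - [1,0,0,0.05,0]
    - [1,0,0,0,0]
    - [1,0,0,0,0]

```text
clock: 13.8
tool_pos: [0.4774, -0.2402, 0.0075]
tcp_rot: [[0.972, 0.236, 0.0], [0.236, -0.972, -0.0], [0.0, 0.0, -1.0]]
wrist_force: [-1.6, 0.4, 0.5]
grip_width: 0.649
```

Contact: the ring's weight is off the wrist. Release, rise and move to the slim ring.

Emit:
drive_tool:
  targets:
    - [0,0,0,0,0]
    - [0,0,0,0,0]
    - [0,0,0,0,0]
    - [0,0,0,0,0]
    - [0,0,0,0,0]
    - [0,0,0,-0.5,0]
    - [0,0,0,-0.9,0]
    - [0,0,0,-0.9,0]
    - [0,0,0,-0.9,0]
    - [0,0,0,-0.9,0]
    - [0,0.167,-0.933,0,0]
    - [0,0.167,-0.933,0,0]

```text
clock: 15.3
tool_pos: [0.4743, -0.1833, 0.1322]
tcp_rot: [[0.972, 0.235, 0.002], [0.235, -0.972, -0.001], [0.002, 0.001, -1.0]]
wrist_force: [0.7, -0.0, -0.5]
grip_width: 1.001
```

Emit:
drive_tool:
  targets:
    - [0,0.167,-0.933,0,0]
    - [0,0.167,-0.933,0,0]
    - [0,0.167,-0.933,0,0]
    - [0,0.167,-0.933,0,0]
    - [0,0.167,-0.933,0,0]
    - [0,0.167,-0.933,0,0]
    - [0,0.167,-0.933,0,0]
    - [0,0.167,-0.933,0,0]
    - [0,0,0,0,0]
    - [0,0,0,0,0]

```text
clock: 16.55
tool_pos: [0.4603, 0.0433, 0.131]
tcp_rot: [[0.972, 0.236, 0.001], [0.236, -0.972, -0.0], [0.001, 0.001, -1.0]]
wrist_force: [0.1, 0.9, 0.3]
grip_width: 0.998
```

```bash
python3 - <<'E'
from h import *
o,b=shot('wrist','w7.png'); _,d=shot('side','d7.png'); print(o['clock'],o['tool_pos'],o['grip_width'])
print('tcp axis at ring top ->',proj('wrist',[*o['tool_pos'][:2],.028],o),'wide top side',proj('side',[.475,-.24,.058]))
cv2.imwrite('pics/v7.png',np.vstack([cv2.resize(b,(480,300)),cv2.resize(d[220:340,320:480],(400,300)).copy() if 0 else cv2.resize(d[220:340,320:512],(480,300))]))
e,r=ray('wrist',(0,0),o)
E
```

```text
16.55 [0.46032661 0.04334257 0.1310209 ] 0.9976959784606371
tcp axis at ring top -> [321.49348416 192.11718214] wide top side [385.67273326 265.13540356]
```

View pics/v7.png

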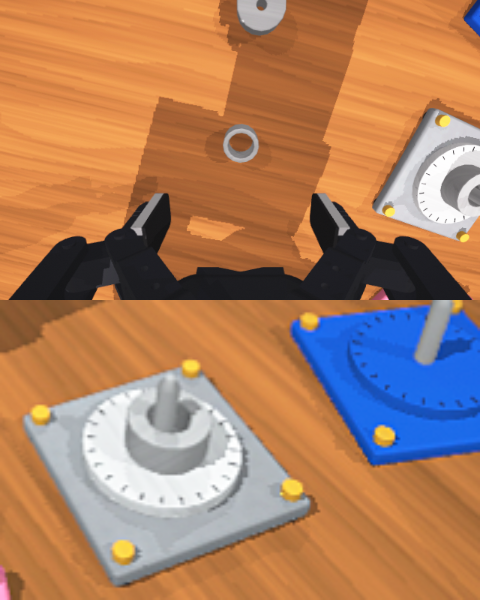

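The side view shows the wide ring flat and home on the grey platter. The slim ring is at (321,192) in the wrist view, exactly under the tool. Descend and grip it.

Emit:
drive_tool:
  targets:
    - [0,0,0,0.9,0]
    - [0,0,0,0.9,0]
    - [0,0,0,0.9,0]
    - [0,0,0,0.9,0]
    - [0,0,0,0.7,0]
    - [0,0,0,0.4,0]
    - [0,0,0,0.3,0]
    - [0,0,0,0,0]
    - [0,0,0,0,0]

```text
clock: 17.77
tool_pos: [0.4607, 0.0436, -0.019]
tcp_rot: [[0.972, 0.235, 0.001], [0.235, -0.972, 0.0], [0.001, 0.0, -1.0]]
wrist_force: [0.5, -0.1, 0.4]
grip_width: 0.997
```

Emit:
drive_tool:
  targets:
    - [1,0,0,0,0]
    - [1,0,0,0,0]
    - [1,0,0,0,0]
    - [1,0,0,0,0]
    - [1,0,0,0,0]
    - [1,0,0,0,0]
  squeeze: 50

```text
clock: 18.52
tool_pos: [0.4604, 0.0437, -0.019]
tcp_rot: [[0.972, 0.236, 0.001], [0.236, -0.972, -0.0], [0.001, 0.0, -1.0]]
wrist_force: [-2.2, 0.1, 6.6]
grip_width: 0.478
```

The slim ring is held (0.478, about 41 mm). Lift, carry over the post, and lower part way onto the tip.

Emit:
drive_tool:
  targets:
    - [1,0,0,-0.5,0]
    - [1,0,0,-1,0]
    - [1,0,0,-1,0]
    - [1,0,0,-1,0]
    - [1,0,0,-1,0]
    - [1,-0.174,0.931,0,0]
    - [1,-0.174,0.931,0,0]
    - [1,-0.174,0.931,0,0]
    - [1,-0.174,0.931,0,0]
    - [1,-0.174,0.931,0,0]
    - [1,-0.174,0.931,0,0]
    - [1,-0.174,0.931,0,0]

```text
clock: 20.02
tool_pos: [0.4705, -0.1558, 0.1161]
tcp_rot: [[0.972, 0.236, 0.0], [0.236, -0.972, -0.0], [0.0, 0.0, -1.0]]
wrist_force: [-0.3, -0.4, -1.9]
grip_width: 0.477
```

Emit:
drive_tool:
  targets:
    - [1,-0.174,0.931,0,0]
    - [1,-0.174,0.931,0,0]
    - [1,-0.174,0.931,0,0]
    - [1,0,0,0,0]
    - [1,0,0,0,0]
    - [1,0,0,0.5,0]
    - [1,0,0,0.3,0]
    - [1,0,0,0,0]
    - [1,0,0,0,0]

```text
clock: 21.15
tool_pos: [0.4751, -0.2398, 0.0912]
tcp_rot: [[0.972, 0.236, -0.0], [0.236, -0.972, 0.0], [-0.0, -0.0, -1.0]]
wrist_force: [-0.2, -0.4, -1.5]
grip_width: 0.474
```

```bash
python3 - <<'E'
from h import *
o,b=shot('wrist','w8.png'); _,d=shot('side','d8.png'); _,s=shot('scene','s8.png'); print(o['clock'],o['tool_pos'],o['wrist_force'],o['grip_width'])
print('post tip',proj('wrist',[.475,-.24,.094],o))
cv2.imwrite('pics/v8.png',np.vstack([cv2.resize(b[160:400,180:470],(435,360)),cv2.resize(np.hstack([d[200:330,320:450],s[180:310,170:300]]),(435,218))])[:600])
E
```

```text
21.15 [ 0.47508989 -0.23984085  0.09122053] [-0.19870083 -0.37567696 -1.5218462 ] 0.47410869804555467
post tip [322.7745687  244.58648243]
```

View pics/v8.png

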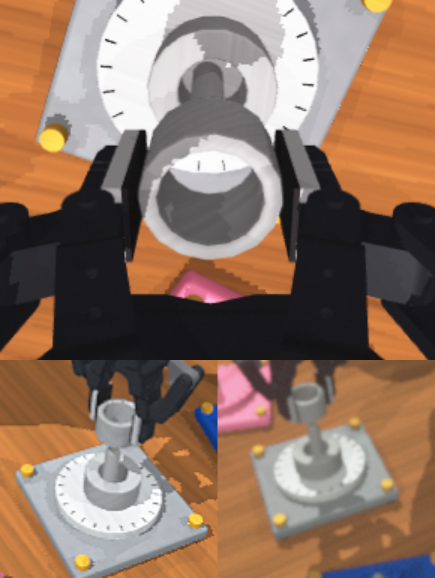

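The slim ring hangs above the post in line with it in all views, hole centre (210,200) in the crop. Lowering carefully.

Emit:
drive_tool:
  targets:
    - [1,0,0,0.3,0]
    - [1,0,0,0.3,0]
    - [1,0,0,0.25,0]
    - [1,0,0,0.15,0]
    - [1,0,0,0,0]

```text
clock: 21.92
tool_pos: [0.4747, -0.2398, 0.0607]
tcp_rot: [[0.972, 0.236, -0.001], [0.236, -0.972, 0.001], [-0.001, -0.001, -1.0]]
wrist_force: [-0.2, 0.5, -1.7]
grip_width: 0.477
```

Emit:
drive_tool:
  targets:
    - [1,0,0,0.25,0]
    - [1,0,0,0.2,0]
    - [1,0,0,0.15,0]
    - [1,0,0,0.1,0]
    - [1,0,0,0,0]
    - [1,0,0,0,0]

```text
clock: 22.68
tool_pos: [0.4752, -0.2402, 0.0405]
tcp_rot: [[0.972, 0.236, 0.0], [0.236, -0.972, -0.0], [0.0, 0.0, -1.0]]
wrist_force: [0.1, -0.0, -1.7]
grip_width: 0.476
```

Emit:
drive_tool:
  targets:
    - [1,0,0,0.05,0]
    - [1,0,0,0.04,0]
    - [1,0,0,0,0]
    - [1,0,0,0,0]

```text
clock: 23.18
tool_pos: [0.4754, -0.2403, 0.039]
tcp_rot: [[0.972, 0.236, 0.001], [0.236, -0.972, -0.0], [0.0, 0.001, -1.0]]
wrist_force: [-5.3, 2.9, 10.7]
grip_width: 0.481
```

Contact at about 10 N. Release and rise.

Emit:
drive_tool:
  targets:
    - [0,0,0,0,0]
    - [0,0,0,0,0]
    - [0,0,0,0,0]
    - [0,0,0,0,0]
    - [0,0,0,0,0]
    - [0,0,0,-0.4,0]
    - [0,0,0,-0.9,0]
    - [0,0,0,-0.9,0]
    - [0,0,0,-0.9,0]
    - [0,0,0,-0.9,0]
    - [0,0,0,0,0]
    - [0,0,0,0,0]

```text
clock: 24.68
tool_pos: [0.4749, -0.2399, 0.1573]
tcp_rot: [[0.972, 0.236, -0.0], [0.236, -0.972, 0.0], [-0.0, -0.0, -1.0]]
wrist_force: [0.6, 0.2, -0.5]
grip_width: 0.999
```

```bash
python3 - <<'E'
from h import *
o,b=shot('wrist','w9.png'); _,d=shot('side','d9.png'); _,s=shot('scene','s9.png'); print(o['clock'],o['tool_pos'],o['wrist_force'],o['grip_width'])
print('slim top side',proj('side',[.475,-.24,.086]),'scene',proj('scene',[.475,-.24,.086]))
cv2.imwrite('pics/v9.png',np.vstack([cv2.resize(b[60:300,180:470],(435,360)),cv2.resize(np.hstack([d[200:330,320:450],s[180:310,170:300]]),(435,218))])[:600])
E
```

```text
24.675 [ 0.47490836 -0.23993987  0.15732983] [ 0.60988838  0.21783314 -0.54951467] 0.9988406540757379
slim top side [387.24045455 253.2868198 ] scene [226.8936436  221.15059037]
```

View pics/v9.png

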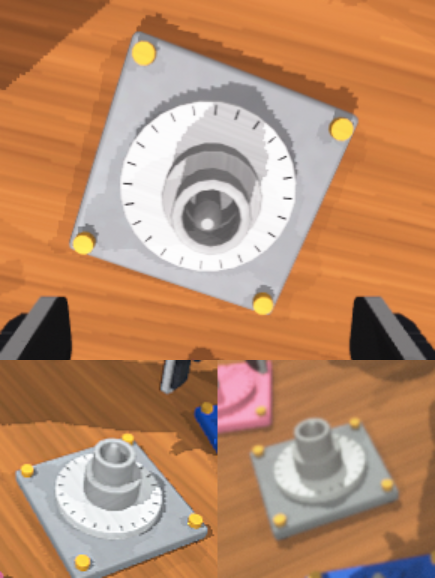

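Both rings are stacked flat on the post, whose tip shows inside the slim ring at (207,223) in the crop. The gripper is clear.

```bash
python3 -c "
from workcell import order
print(order.finish_job())"
```

```text
the job is handed in; nothing more can be done
None
```

The wide ring is on the grey rig's post, home on the platter, and the slim ring sits flat on top of it. The narrow-holed ring was not touched. I handed the job in at about 24.8 s; no verdict is reported.

- **Last checks:** the final wrist, side and scene views show both rings flat and stacked, with the post tip inside the slim ring's hole. The gripper is fully open and well clear, with wrist force under 1 N. I checked the stack by eye in those pictures and by the contact forces on lowering, not by a numeric measurement of the rings' final poses. I also did not measure the narrow-holed ring's final position.
- **What failed or disagreed:** my first grasp closed on nothing, with the shut fingers ending in the wide ring's hole and the ring not moved. The cameras showed the finger tips about 27 mm higher than the reported TCP implies, which disagrees with the stated tool geometry. I grasped correspondingly lower, and both later grasps held.

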